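# Tip the sample tube out of its tipping holder

## Task

One of the three clear tipping holders on the rack has the capped white sample tube at its bottom, too deep to grip. Tip that holder forward, over the steel tray, until the tube slides out and lies in the tray, and leave the forceps and the pen torch in their own holders.

Things in the scene. Friction and masses are not known exactly. Their poses are not given: they have to be found in the camera images.
- rack: White stand with steel tray in front. Origin: table, under middle holder's pin; x forward over tray, y left, mm. Clear holders at y=85, 0, -85: 38 wide, wall 3, z 90 to 240 (mouth), on pins at x=0, z=130; posts to z=145. They tip forward only, stop at 126 deg, spring back damped (1-5 N at mouth); contents slide out past 115 deg. Tray inside: x 33 to 217, y +-142, floor z=4, far wall 50, sides 40
- tube_mid (a point): Half-way up the sample tube: opaque white, round, 20 mm across, 90 long, with a wider domed grey cap on top (24 across, 20 high). It stands loosely in one of the three holders, its top 57 mm below the mouth; z along the tube to the cap. To tip its holder, push the back (-x) face near the mouth forward, then down. Lying in the tray its centre is 14 to 16 mm above the table.
- forceps_mid (a point): Half-way up a bare steel forceps, two flat legs joined at the top, 104 mm long, 20 x 10 mm, standing in another holder; to stay there. z along its length.
- torch_mid (a point): Half-way up a slim black pen torch with a steel clip, 13 mm across, 100 mm long, standing in another holder; to stay there. z along its length.

How it is judged:
By the outcome, as a careful person would: the job done as asked, in the order asked, and still so for the second after the job is handed in, with the robot touching nothing.
It also fails if it takes over 35 s, if anything falls off the work surface, if the arm or the gripper's body presses on something with over 40 N, if the wrist force passes 120 N, or if a joint passes its speed limit or range.

## Robot

A 6-joint arm with a two-finger parallel gripper is mounted at the origin on the work surface. World frame = base frame: x ahead of the robot, y to its left, z up, the work surface at z = 0. Lengths are in m, angles in rad, forces in N, time in s.
With the tool pointing down it reaches from about 0.225 to 0.875 m from the base axis. Payload 3.4 kg.
Tool frame: the origin (TCP) lies at the very end of the fingers, on their centre line; the grasp point (between the pads) lies 19 mm behind it; x points along the fingers, y is the direction in which the jaws open and shut, and the axes are right-handed (so a half turn about x gives the same grasp; the last joint's range is limited). The gripper opens to 85 mm and grips with 20 to 120 N. Pads are 22 mm wide; open, the fingers measure 114 mm over their backs; the gripper's body (76 mm by 85 mm) begins 54 mm behind the grasp point. The pads swing forward as they close: fully open they stand 13 mm farther back than shut.
Start: joints at [-1.309, 0.276, 1.505, -0, 1.361, -0.121], TCP at [0.215, -0.533, 0.231] pointing down, gripper open.
Joint ranges: [-2.89, 2.89], [-0.75, 2.08], [0.22, 2.7], [-1.18, 4.32], [0.11, 2.71], [-2.7, 2.7]. Speed limits (rad/s): [2.57, 2.57, 3.14, 3.14, 3.14, 3.14].

## Interface

Orientations are given as a unit quaternion [w, x, y, z].
In Python, from rig import manip gives the robot as it stands. The module is installed in compiled form; this text tells all that it offers.
- The arm moves only by the tool play_rows, never from a script. Its argument "plan" is a list that holds one entry, the list of rows, each a list of 5 numbers: the closure, from 0 (fully open) to 1 (shut), then the shift along the tool's x, y, z in m, then the turn about the tool's x in degrees. A call has 1 to 12 rows; each row is the pose to reach, as a shift and turn from the pose measured when the call began, along the tool's axes at that moment; what a row does not reach only later rows make up. A row lasts 1/10 s, in which the tool goes at most 50 mm and 8.59 degrees, less where a joint would pass 70% of its speed; a pose out of reach is approached as far as the arm can. A call with a gripper value outside its range is refused whole. The fingers move at their own pace and stop on an object; "grip_force" is the grip in N (left out, the last holds). Time passes only in rows, so rows that repeat a pose let the fingers close. It gives the time, the measured TCP pose, the force and the opening at its end, in the units of the state.
- manip.get_state(): the state, without advancing time (a new reading comes with each control period).
- manip.get_image(name): name is "side" or "top" or "wrist"; returns (picture, depth): 480x640x3 uint8, red, green, blue; 480x640 float32, m along the optical axis (not along the pixel's ray), 0 where there is no reading.
- manip.camera_params(name): a dict with "intrinsics" (3x3 intrinsics, pixels), "R" (3x3) and "t" (3): a world point X has camera coordinates R X + t; the wrist camera has in their place "mount" (4x4, takes a point from camera to tool coordinates, whose origin is the TCP and whose axes are the tool frame's). Camera axes: x right, y down, z forward; pixel columns grow to the right and rows downward; lengths in m; the calibration is good to about 2 mm. A picture is of the moment at which its call begins: read the wrist's pose just before it. camera_params takes no time and is no camera call.
- manip.sign_off(): hands the job in, once; it reports no verdict.
The state is a dict: "clock": time; "qpos": joint angles; "qd": joint speeds; "effort": joint torques, N m; "position": TCP position; "ee_rot": TCP orientation; "contact_force": force on the tool from outside, world axes, zero at the start; "moment": the same for the moment, N m; "width": finger opening in m.
Only numpy, scipy, OpenCV 4.12 (cv2) and the standard library are available. Lean on these libraries where they do the work, as an engineer would, in place of code of your own. Each camera call takes 0.05 s, during which the arm holds its last target.

## Working session

There is one attempt and no reset: what is moved stays moved. The work goes in short steps, Python scripts to look and compute and a tool call to move; the robot and the scene stay as the last step left them, time stands still between calls to the robot, and variables do not carry over. Pictures are saved under pics/ and viewed, and the job is handed in when it is done.

Besides the shell and the picture viewer there is one more tool, called after ">>>" as name(argument=value, ...), one argument or row to a line, values as JSON. play_rows: Moves the arm, as the interface text tells. Its arguments: {"type":"object","properties":{"plan":{"type":"array","items":{"type":"array","items":{"type":"array","items":{"type":"number"}}}},"grip_force":{"type":"number"}},"required":["plan"]}

```bash
mkdir -p pics; python3 - <<'E'
from rig import manip
import cv2,numpy as np
np.set_printoptions(precision=4,suppress=True)
s=manip.get_state();print(s)
for n in("side","top"):
    im,d=manip.get_image(n);cv2.imwrite(f"pics/{n}0.png",im[:,:,::-1]);np.save(f"{n}0d.npy",d)
for n in("side","top","wrist"): print(n,manip.camera_params(n))
E
```

```text
{'clock': 0.0, 'qpos': array([-1.309 ,  0.2766,  1.5062, -0.    ,  1.3607, -0.121 ]), 'qd': array([-0.0004,  0.0023,  0.0012, -0.0005, -0.0012,  0.0002]), 'effort': array([  0.0032, -41.6765, -24.5807,   0.0003,   0.0112,  -0.    ]), 'position': array([ 0.2146, -0.5329,  0.2304]), 'ee_rot': array([-0.1339, -0.6941, -0.1352,  0.6943]), 'contact_force': array([-0.4291,  0.5468, -0.0404]), 'moment': array([ 0.0045, -0.0132,  0.0024]), 'width': 0.08498509926057239}
side {'intrinsics': array([[569.5613,   0.    , 316.4952],
       [  0.    , 569.5613, 236.1439],
       [  0.    ,   0.    ,   1.    ]]), 'R': array([[ 0.9949, -0.1005, -0.0124],
       [-0.0664, -0.5548, -0.8293],
       [ 0.0765,  0.8259, -0.5587]]), 't': array([-0.4818,  0.1539,  0.6517])}
top {'intrinsics': array([[527.6017,   0.    , 320.3065],
       [  0.    , 527.6017, 235.6602],
       [  0.    ,   0.    ,   1.    ]]), 'R': array([[ 0.0162, -0.9988,  0.046 ],
       [-0.9888, -0.0228, -0.1474],
       [ 0.1483, -0.0431, -0.988 ]]), 't': array([0.0042, 0.5177, 0.6743])}
wrist {'intrinsics': array([[407.4224,   0.    , 319.4385],
       [  0.    , 407.4224, 242.34  ],
       [  0.    ,   0.    ,   1.    ]]), 'mount': array([[-0.    , -0.3068,  0.9518, -0.1403],
       [ 1.    ,  0.0016,  0.0005, -0.0003],
       [-0.0016,  0.9518,  0.3068, -0.078 ],
       [ 0.    ,  0.    ,  0.    ,  1.    ]])}
```

View pics/side0.png

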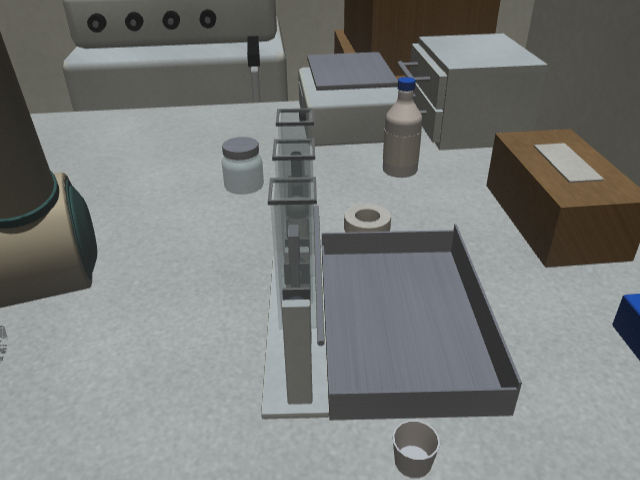

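View pics/top0.png

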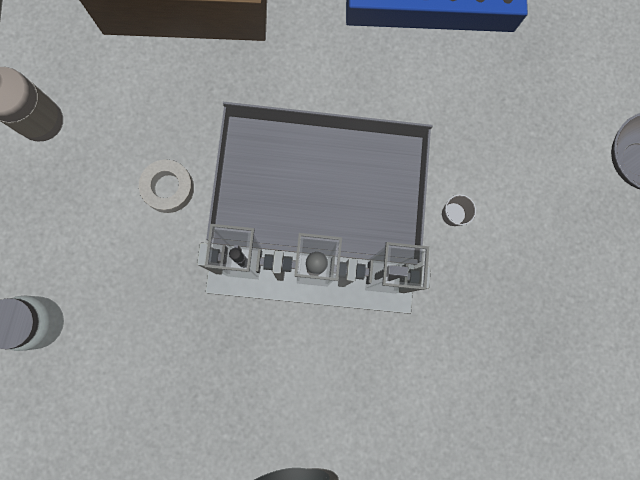

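```bash
python3 - <<'E'
import cv2
t=cv2.imread("pics/top0.png");s=cv2.imread("pics/side0.png")
cv2.imwrite("pics/tc.png",cv2.resize(t[210:320,190:450],None,fx=3,fy=3,interpolation=cv2.INTER_CUBIC))
cv2.imwrite("pics/tc2.png",cv2.resize(t[90:320,190:450],None,fx=2.6,fy=2.6,interpolation=cv2.INTER_CUBIC))
cv2.imwrite("pics/sc.png",cv2.resize(s[100:420,255:355],None,fx=1.87,fy=1.87,interpolation=cv2.INTER_CUBIC))
E
```

```text
(no output)
```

View pics/tc.png

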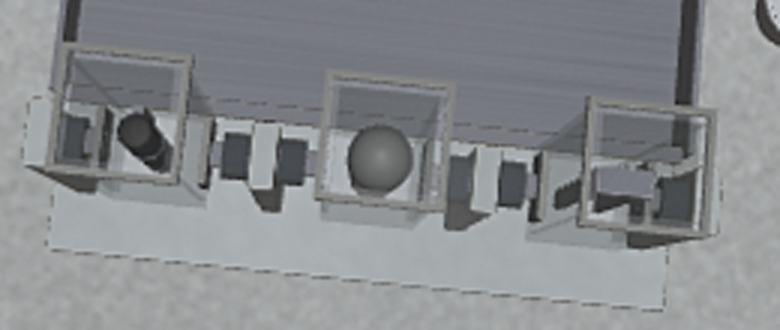

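View pics/tc2.png

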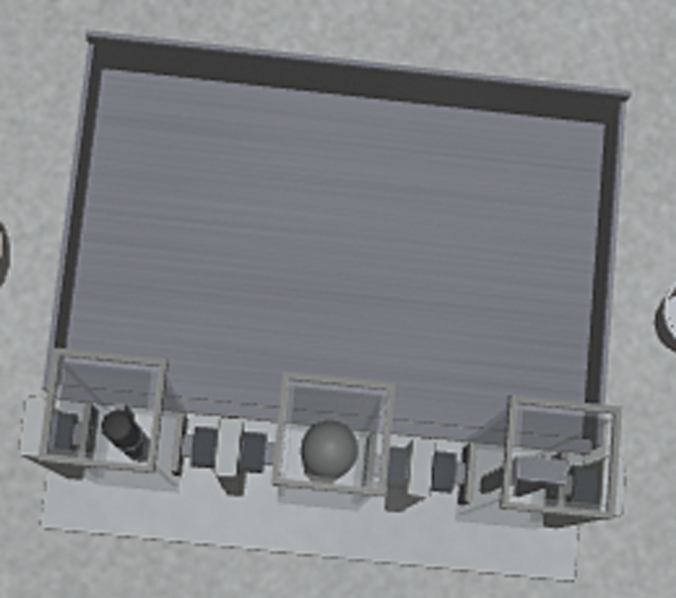

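View pics/sc.png

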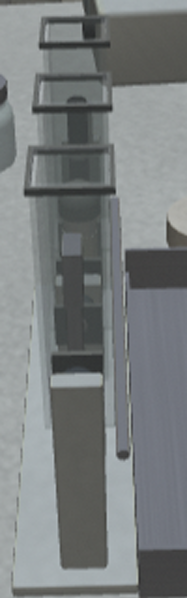

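```bash
cat > h.py <<'E'
import numpy as np
from rig import manip
np.set_printoptions(precision=4,suppress=True)
def ray(n,px,z):
    c=manip.camera_params(n);K,R,t=c["intrinsics"],c["R"],c["t"]
    d=R.T@np.linalg.inv(K)@np.array([px[0],px[1],1.]);o=-R.T@t
    return o+d*(z-o[2])/d[2]
def proj(n,X):
    c=manip.camera_params(n);v=c["intrinsics"]@(c["R"]@np.array(X)+c["t"]);return v[:2]/v[2]
E
python3 - <<'E'
from h import *
T=lambda x,y,z:ray("top",(190+x/3,210+y/3),z)
L,M,R=[T(*p,.24) for p in((121.5,114),(385.25,141),(648.75,167))]
print(L,M,R,np.linalg.norm(L-R))
y=(L-R)[:2];y/=np.linalg.norm(y);x=np.array([y[1],-y[0]]);print("yaw",np.degrees(np.arctan2(x[1],x[0])))
# tray far corners z=.05, base rear corners z~0.0
B=lambda x,y,z:ray("top",(190+x/2.6,90+y/2.6),z)
for p in((92,36,.05),(626,96,.05),(42,528,.003),(575,580,.003)):
    q=B(*p)[:2]-M[:2];print(q@x,q@y)
# side view mouth frames (x/1.87+255, y/1.87+100)
for cs in (((28,145),(112,146),(116,192),(24,192)),((37,73),(110,73),(111,110),(33,110))):
    c=np.mean(cs,0); q=ray("side",(255+c[0]/1.87,100+c[1]/1.87),.24); print(q,(q-M)[:2]@x,(q-M)[:2]@y)
d=np.load("top0d.npy");print(d[263,316],d[263,320])
for n in("side","top"):print(n,proj(n,M))
E
```

```text
[0.4734 0.1086 0.24  ] [0.4665 0.0246 0.24  ] [ 0.4599 -0.0601  0.24  ] 0.1692590174156737
yaw -4.552568041996252
0.21797708822724512 0.1408580554554247
0.21698614729169624 -0.14355672507945133
-0.03898473631045035 0.14211802964089695
-0.038941242374321464 -0.1443240075975615
[ 0.4596 -0.0637  0.24  ] 0.0001053663003027245 -0.0886618198003213
[0.4666 0.02   0.24  ] 0.0004150772358052276 -0.004588014622961165
0.56162673 0.5607751
side [293.5448 146.9739]
top [318.4167 257.    ]
```

```bash
cat >> h.py <<'E'
from scipy.spatial.transform import Rotation as Ro
O=np.array([0.4665,0.0235,0.]);YAW=np.radians(-4.55)
RX=np.array([np.cos(YAW),np.sin(YAW),0]);RY=np.array([-RX[1],RX[0],0])
def pose():
    s=manip.get_state();q=s["ee_rot"];return s,s["position"],Ro.from_quat([q[1],q[2],q[3],q[0]]).as_matrix()
def rk(p): p=np.array(p)-O; return np.array([p@RX,p@RY,p[2]])*1000
def wd(r): r=np.array(r)/1000; return O+r[0]*RX+r[1]*RY+[0,0,r[2]]
def go(r):
    "tool-axis shift to rack point r mm"
    s,p,R=pose(); return R.T@(wd(r)-p)
E
python3 - <<'E'
from h import *
s,p,R=pose();print(R);print(rk(p))
yv=R[:,1];print("tool y in rack",yv@RX,yv@RY, "ang",np.degrees(np.arctan2(yv@RX,yv@RY)))
print("tool z in rack",R[:,2]@RX,R[:,2]@RY)
for r in((-60,0,300),(-60,0,225)):print(go(r))
E
```

```text
[[-0.0004  0.3735 -0.9276]
 [ 0.0016 -0.9276 -0.3735]
 [-1.     -0.0016 -0.0002]]
[-206.9022 -574.6483  230.5167]
tool y in rack 0.4459501321589915 -0.8950562971280873 ang 153.51581741297153
tool z in rack -0.8950576478904545 -0.445950398570763
[-0.0687 -0.4489 -0.3878]
[ 0.0063 -0.4488 -0.3877]
```

>>> play_rows(
  plan=[
    [[1,-0.04,0,0,0],[1,-0.07,-0.04,-0.034,5],[1,-0.07,-0.08,-0.069,10],[1,-0.07,-0.12,-0.104,15],[1,-0.07,-0.16,-0.138,20],[1,-0.07,-0.2,-0.173,26.5],[1,-0.07,-0.24,-0.207,26.5],[1,-0.07,-0.28,-0.242,26.5],[1,-0.07,-0.32,-0.276,26.5],[1,-0.07,-0.36,-0.311,26.5],[1,-0.07,-0.4,-0.345,26.5],[1,-0.07,-0.44,-0.38,26.5]],
  ],
)

```text
clock: 1.3
position: [0.3903, -0.017, 0.3012]
ee_rot: [0.029, -0.707, 0.028, 0.707]
contact_force: [1.9, -0.7, -0.1]
width: 0.0001
```

```bash
python3 - <<'E'
from h import *
import cv2
s,p,R=pose();print(s["clock"],rk(p),s["width"],s["contact_force"]);print(R[:,1]@RX,R[:,1]@RY,R[:,0])
for r in((-60,0,300),(-45,0,215)):print(go(r))
im,d=manip.get_image("wrist");cv2.imwrite("pics/w1.png",im[:,:,::-1])
im,d=manip.get_image("side");cv2.imwrite("pics/s1.png",im[:,:,::-1])
E
```

```text
1.3 [-72.7665 -46.4113 301.2382] 9.123833431520448e-05 [ 1.9309 -0.6555 -0.0606]
-0.0004948154824857831 -0.9999990096563757 [-0.      0.0013 -1.    ]
[ 0.0013 -0.0464 -0.0127]
[ 0.0863 -0.0463 -0.0278]
```

View pics/w1.png

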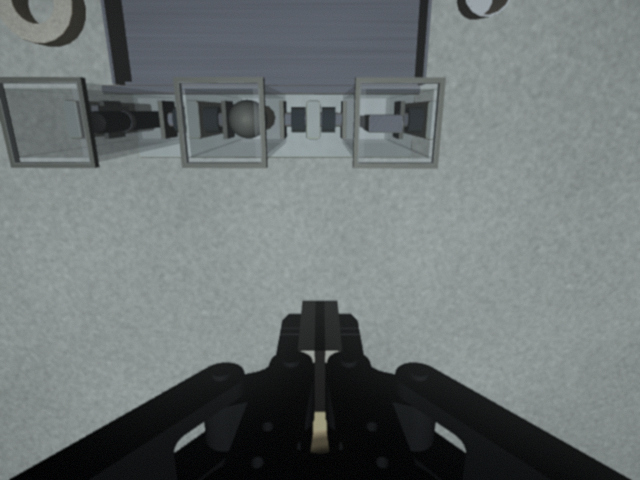

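View pics/s1.png

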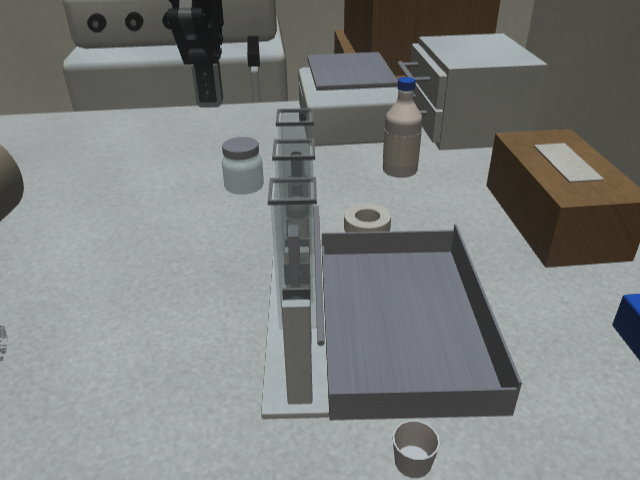

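>>> play_rows(
  plan=[
    [[1,0,-0.046,0,0],[1,0,-0.046,-0.02,0],[1,0.04,-0.046,-0.022,0],[1,0.08,-0.046,-0.022,0],[1,0.086,-0.046,-0.022,0],[1,0.086,-0.046,-0.022,0]],
  ],
)

```text
clock: 2.0
position: [0.4154, 0.0316, 0.2147]
ee_rot: [0.027, -0.706, 0.023, 0.708]
contact_force: [0.3, 0.2, 0.2]
width: -0.0002
```

```bash
python3 - <<'E'
from h import *
import cv2
s,p,R=pose();print(s["clock"],rk(p),s["width"],s["contact_force"]);print(R[:,1]@RX,R[:,1]@RY,R[:,0])
im,d=manip.get_image("wrist");cv2.imwrite("pics/w2.png",im[:,:,::-1])
E
```

```text
2.0 [-51.5723   4.0124 214.6694] -0.0002337916995722826 [0.2813 0.2201 0.1965]
0.009631137247059093 -0.999939516961353 [-0.0029  0.0055 -1.    ]
```

View pics/w2.png

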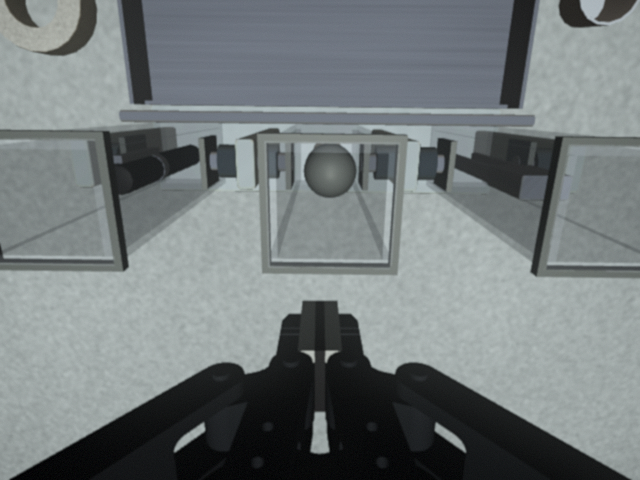

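>>> play_rows(
  plan=[
    [[1,0,0.004,-0.018,0],[1,0,0.004,-0.033,0],[1,0,0.004,-0.048,0],[1,0.001,0.004,-0.063,0],[1,0.005,0.004,-0.076,0],[1,0.012,0.004,-0.088,0],[1,0.019,0.004,-0.098,0],[1,0.028,0.004,-0.107,0],[1,0.038,0.004,-0.114,0],[1,0.047,0.004,-0.119,0],[1,0.047,0.004,-0.119,0]],
  ],
)

```text
clock: 3.15
position: [0.5355, 0.0198, 0.1675]
ee_rot: [0.027, -0.706, 0.023, 0.707]
contact_force: [-0.1, -0.4, 1.6]
width: 0.0003
```

```bash
python3 - <<'E'
from h import *
import cv2
s,p,R=pose();print(s["clock"],rk(p),s["width"],s["contact_force"]);print(R[:,1]@RX,R[:,1]@RY,R[:,0])
im,d=manip.get_image("side");cv2.imwrite("pics/s3.png",im[:,:,::-1])
E
```

```text
3.15 [ 69.1182   1.769  167.5128] 0.000269502088263568 [-0.0677 -0.3857  1.5752]
0.009301976942984513 -0.999937511936908 [-0.0005  0.0062 -1.    ]
```

View pics/s3.png

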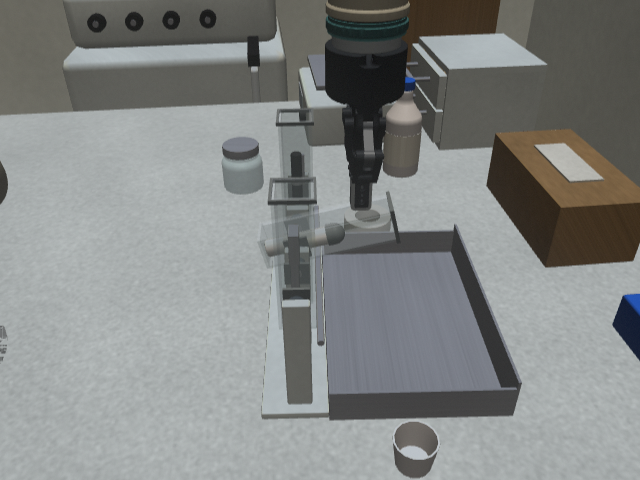

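>>> play_rows(
  plan=[
    [[1,0.01,0,-0.008,0],[1,0.02,0,-0.014,0],[1,0.03,0,-0.016,0],[1,0.04,0,-0.016,0],[1,0.048,0,-0.016,0],[1,0.054,0,-0.016,0],[1,0.059,0,-0.016,0],[1,0.063,0,-0.016,0],[1,0.063,0,-0.016,0],[1,0.063,0,-0.016,0],[1,0.063,0,-0.016,0]],
  ],
)

```text
clock: 4.3
position: [0.5516, 0.0191, 0.1054]
ee_rot: [-0.027, 0.707, -0.023, -0.707]
contact_force: [0.6, -0.1, 3.2]
width: -0.0005
```

```bash
python3 - <<'E'
from h import *
import cv2
s,p,R=pose();print(s["clock"],rk(p),s["width"],s["contact_force"]);print(R[:,1]@RX,R[:,1]@RY,R[:,0])
im,d=manip.get_image("side");cv2.imwrite("pics/s4.png",im[:,:,::-1])
E
```

```text
4.3 [ 85.1548   2.3243 105.3535] -0.0004748746987971921 [ 0.6137 -0.0704  3.159 ]
0.00934846002751652 -0.9999374659489121 [ 0.0006  0.0061 -1.    ]
```

View pics/s4.png

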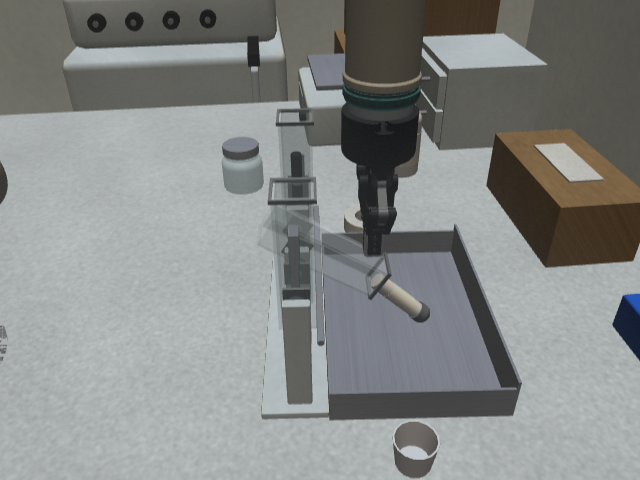

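>>> play_rows(
  plan=[
    [[1,0,0,0,0],[1,0,0,0,0],[1,0,0,0,0],[1,0,0,0,0],[1,0,0,0,0],[1,0,0,0,0],[1,0,0,0,0],[1,0,0,0,0]],
  ],
)

```text
clock: 5.15
position: [0.5516, 0.0191, 0.1054]
ee_rot: [-0.027, 0.707, -0.023, -0.706]
contact_force: [0.7, -0.1, 3.9]
width: -0.0002
```

```bash
python3 - <<'E'
from h import *
import cv2
s,p,R=pose();print(s["clock"],rk(p),s["width"],s["contact_force"])
im,d=manip.get_image("side");im2,d=manip.get_image("top");cv2.imwrite("pics/s5.png",np.hstack([cv2.resize(im[150:430,250:530,::-1],(400,400)),cv2.resize(im2[90:370,180:460,::-1],(400,400))]))
E
```

```text
5.15 [ 85.1897   2.3318 105.3917] -0.00015902303833076448 [ 0.6743 -0.0841  3.8513]
```

View pics/s5.png

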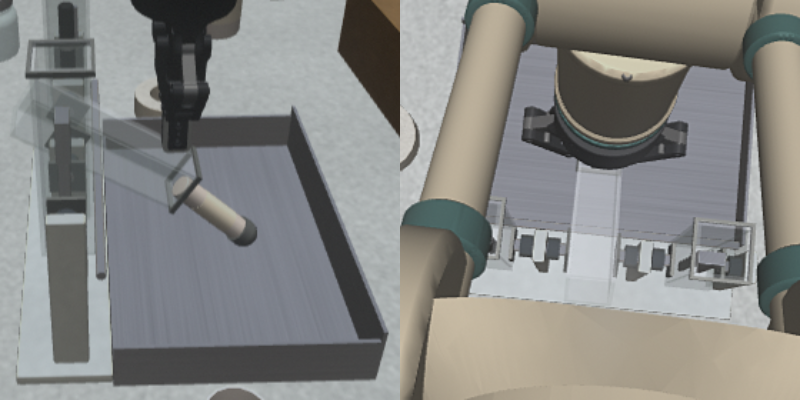

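>>> play_rows(
  plan=[
    [[1,0.002,0,0,0],[1,0.004,0,0,0],[1,0.005,0,0,0],[1,0.006,0,0,0],[1,0.006,0,0,0],[1,0.006,0,0,0],[1,0.006,0,0,0]],
  ],
)

```text
clock: 5.95
position: [0.5516, 0.0191, 0.0994]
ee_rot: [-0.027, 0.707, -0.023, -0.707]
contact_force: [0.7, -0.5, 3.5]
width: 0.0001
```

```bash
python3 - <<'E'
from h import *
import cv2
s,p,R=pose();print(s["clock"],rk(p),s["width"],s["contact_force"])
im,d=manip.get_image("side");cv2.imwrite("pics/s6.png",cv2.resize(im[190:390,250:500,::-1],None,fx=3,fy=3))
E
```

```text
5.95 [85.1672  2.3483 99.4118] 0.00011492005686806157 [ 0.7219 -0.4755  3.5497]
```

View pics/s6.png

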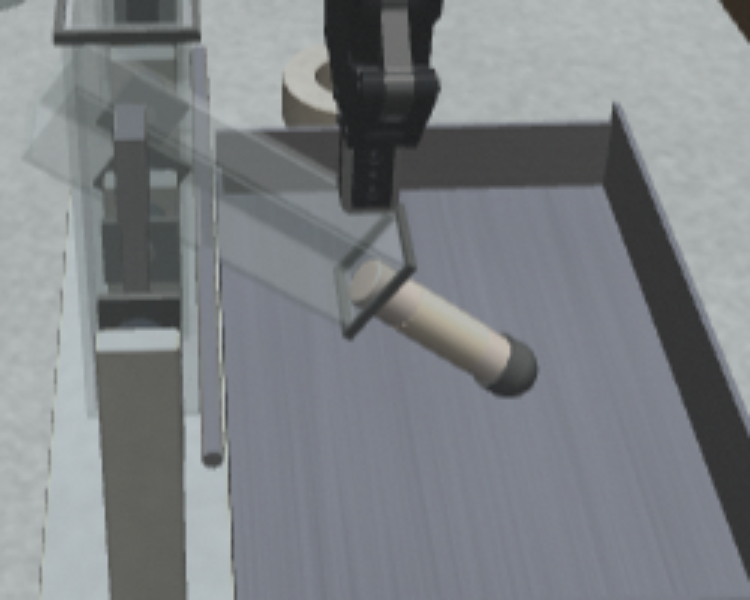

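>>> play_rows(
  plan=[
    [[1,0.002,0,0,0],[1,0.003,0,0,0],[1,0.003,0,0,0],[1,-0.015,0,0,0],[1,-0.025,0,0,0],[1,-0.025,0,0,0],[1,-0.025,0,0,0],[1,-0.025,0,0,0]],
  ],
)

```text
clock: 6.8
position: [0.5521, 0.0189, 0.1243]
ee_rot: [-0.027, 0.707, -0.023, -0.706]
contact_force: [1.4, 0.5, 3.2]
width: -0.0003
```

```bash
python3 - <<'E'
from h import *
import cv2
s,p,R=pose();print(s["clock"],rk(p),s["width"],s["contact_force"])
im,d=manip.get_image("side");cv2.imwrite("pics/s7.png",cv2.resize(im[190:390,250:500,::-1],None,fx=3,fy=3))
E
```

```text
6.8 [ 85.7082   2.1843 124.3123] -0.0002718024682284343 [1.3593 0.5142 3.1984]
```

View pics/s7.png

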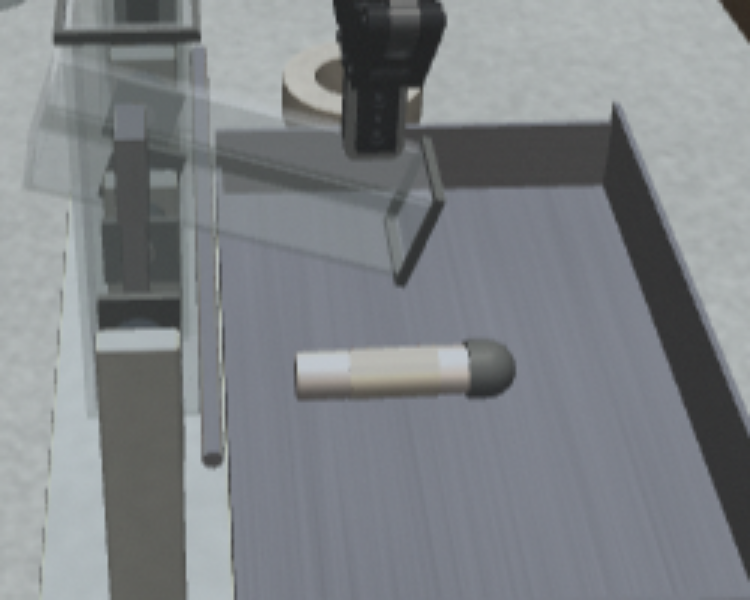

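>>> play_rows(
  plan=[
    [[1,-0.013,0,0.001,0],[1,-0.025,0,0.004,0],[1,-0.036,0,0.01,0],[1,-0.045,0,0.017,0],[1,-0.054,0,0.023,0],[1,-0.064,0,0.03,0],[1,-0.072,0,0.039,0],[1,-0.079,0,0.049,0],[1,-0.086,0,0.061,0],[1,-0.09,0,0.074,0],[1,-0.091,0,0.089,0],[1,-0.091,0,0.104,0]],
  ],
)

```text
clock: 8.05
position: [0.4466, 0.0258, 0.215]
ee_rot: [-0.027, 0.707, -0.023, -0.706]
contact_force: [-0.2, -0.3, 0.1]
width: 0.0002
```

>>> play_rows(
  plan=[
    [[1,0,0,0.015,0],[1,0,0,0.03,0],[1,0,0,0.05,0],[1,0,0,0.07,0],[1,-0.03,0,0.08,0],[1,-0.08,0,0.08,0],[1,-0.08,0,0.08,0],[1,-0.08,0,0.08,0],[1,-0.08,0,0.08,0],[1,-0.08,0,0.08,0]],
  ],
)

```text
clock: 9.05
position: [0.3657, 0.031, 0.2935]
ee_rot: [0.027, -0.706, 0.023, 0.707]
contact_force: [0.1, 0.5, -0.1]
width: -0.0002
```

```bash
python3 - <<'E'
from h import *
import cv2
s,p,R=pose();print(s["clock"],rk(p),s["width"],s["contact_force"])
for n in("side","top","wrist"):
  im,d=manip.get_image(n);cv2.imwrite(f"pics/{n}9.png",im[:,:,::-1])
  if n=="side":np.save("s9d.npy",d)
E
```

```text
9.05 [-101.1061   -0.5287  293.5485] -0.00018153778231245433 [ 0.1168  0.4648 -0.1381]
```

View pics/side9.png

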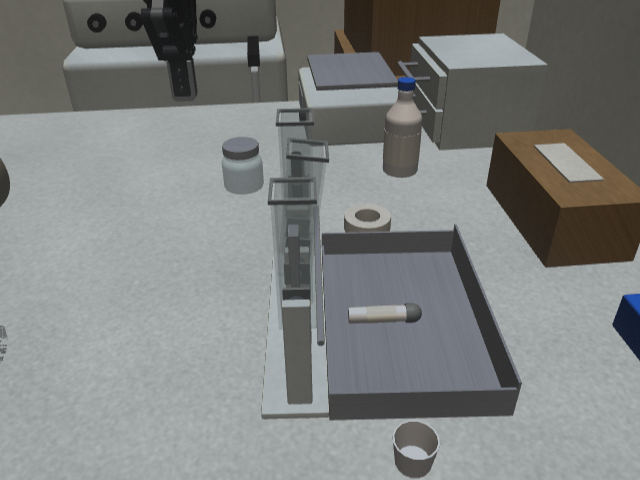

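View pics/top9.png

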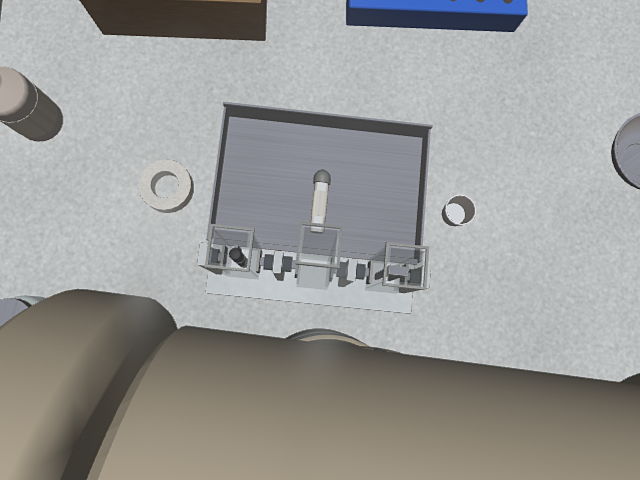

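View pics/wrist9.png

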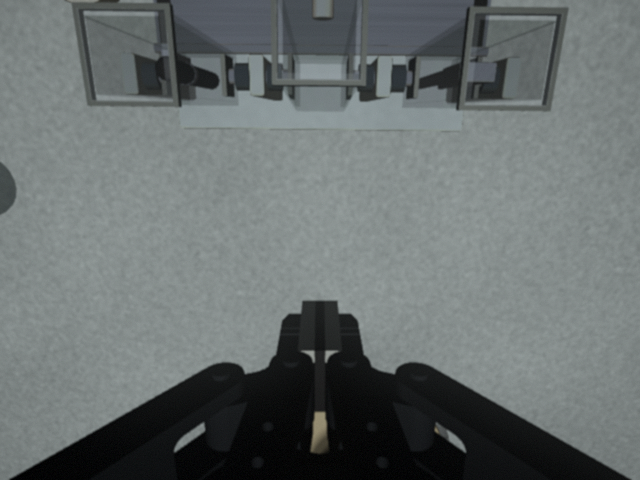

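The side view shows the white tube lying in the tray (about 348–422, 313). The torch (237, 255 in the top view) and forceps (410, 270) are in their holders. The middle holder is still swinging back, slightly tilted, so I'll let it settle and check again.

>>> play_rows(
  plan=[
    [[1,0,0,0,0],[1,0,0,0,0],[1,0,0,0,0],[1,0,0,0,0],[1,0,0,0,0],[1,0,0,0,0],[1,0,0,0,0],[1,0,0,0,0],[1,0,0,0,0],[1,0,0,0,0],[1,0,0,0,0],[1,0,0,0,0]],
  ],
)

```text
clock: 10.4
position: [0.3662, 0.0309, 0.294]
ee_rot: [0.027, -0.706, 0.023, 0.707]
contact_force: [-0.0, 0.6, 0.4]
width: -0.0003
```

```bash
python3 - <<'E'
from h import *
import cv2
im,d=manip.get_image("side");cv2.imwrite("pics/s10.png",cv2.resize(im[90:390,230:530,::-1],None,fx=2,fy=2))
c=manip.camera_params("side");K,R,t=c["intrinsics"],c["R"],c["t"]
for u,v in((350,313),(385,313),(413,312)):
    P=R.T@(d[v,u]*np.linalg.inv(K)@[u,v,1]-t);print(rk(P))
E
```

```text
[60.7521 -6.6766 23.2449]
[103.1866  -6.913   22.1259]
[137.0435  -7.2575  22.9772]
```

View pics/s10.png

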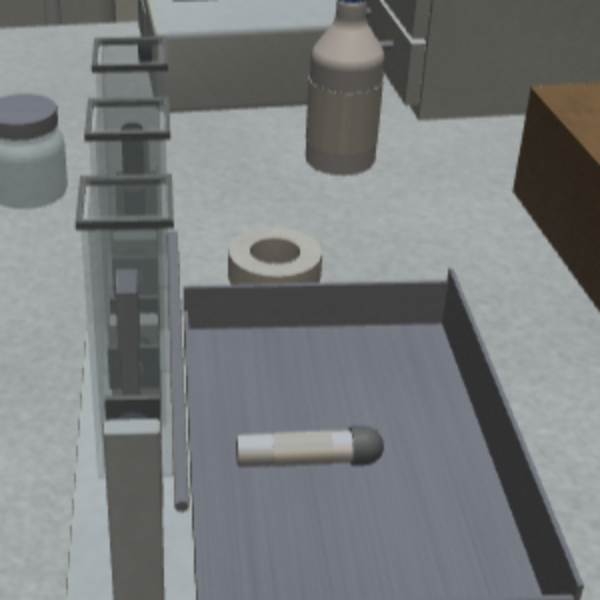

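The holder is upright again. The tube lies flat in the tray, with its top surface about 22–23 mm up, which puts its centre at about 14 mm. The robot is clear of everything.

```bash
python3 -c "
from rig import manip
print(manip.sign_off())"
```

```text
the job is handed in; nothing more can be done
None
```

The capped white sample tube is out of its holder and lying flat in the steel tray. The job was handed in at about 10.5 s of the 35 s allowed.

- **What I did:** The tube was in the middle holder. I pushed the holder's back face forward and down with the closed fingers. At about 122° the tube slid most of the way out, then stuck with its cap on the tray floor and its tail in the mouth. Pressing on towards the stop and then easing the holder back up freed it. I guided the holder back and moved the arm clear.
- **Last checks:**
  - The tube lies at about x 56 to 150 mm and y −7 mm in the tray, with its centre about 14 mm above the table. It looked the same in two pictures about 1.3 s apart.
  - The middle holder is empty and upright again, and the torch and forceps are still in theirs.
  - The highest force I read on the tool was about 4 N, though I only took readings at the end of each move.
- **Failed or disagreeing checks:** None of the last checks failed. The first two tips did not empty the holder, as described above.

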